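Stand the taller mill in the caddy's empty well

TASK

Two wooden mills stand on the kitchen counter. Pick up the taller one, keep it upright, and lower it into the empty round well of the wooden caddy until it stands on the well's floor, letting go only once it is down. Leave the shorter mill and the salt pot in the caddy's other well standing where they are.

Things in the scene. Friction and masses are not known exactly. Their poses are not given: they have to be found in the camera images.
- mill_tall: the taller of two turned wooden mills, loose, standing upright: 190 mm tall, about 0.3 kg. Foot round, 52 mm diameter; waist 38 mm; head a plain upright cylinder 44 mm in diameter from 145 mm above the foot to the flat top at 190 mm (the place to grip, from above). Origin: centre of its underside; z up along its axis. Round, so its yaw does not matter.
- mill_short: the shorter wooden mill, a bystander: same wood, shape, foot (52 mm) and head (44 mm diameter) but only 130 mm tall, standing loose elsewhere on the counter. Origin: centre of its underside; z up.
- salt_pot: small round glazed salt pot with wooden lid, a bystander: 62 mm diameter, 85 mm tall, standing loose in the caddy's other well, 110 mm from the empty one; its top is 97 mm above the counter. Origin: centre of its underside; z up.
- empty_well (a point): centre of the floor of the caddy's empty well, 12 mm above the counter. The caddy is a pale wooden block fixed to the counter, 215 x 105 x 45 mm, with two round blind wells 72 mm in diameter and 33 mm deep, 110 mm apart along its length; the top of the block is 33 mm above this point. z up; x along the block's length towards the other well, which holds the salt pot. The block can lie at any yaw.

How it is judged:
On the way, in this order (a step that is already met when the one before it is completed fails the run):
1. the taller mill is lifted clear of the counter, upright, in the gripper (height (world z) of mill_tall above 0.05 m and angle between mill_tall's own z axis and vertical below 0.35 rad and contact force between the fingers and mill_tall above 0.5 N), for 0.1 s.
2. still held, its foot is down in the empty well, within 12 mm of the floor (horizontal distance between mill_tall and empty_well below 0.015 m and z of mill_tall in the frame of empty_well below 0.012 m and contact force between the fingers and mill_tall above 0.5 N), for 0.05 s.
At the end, for the whole second after the job is handed in: The taller mill stands at rest on the floor of the empty well: foot centre within 15 mm of the well's centre and within 6 mm of its floor, upright within 10 degrees. The shorter mill and the salt pot stand upright (within 10 degrees) within 30 mm of where they were (horizontal distance between mill_tall and empty_well below 0.015 m and z of mill_tall in the frame of empty_well below 0.006 m and angle between each of mill_tall, mill_short, salt_pot's own z axis and vertical below 0.175 rad and linear speed of mill_tall below 0.02 m/s and distance of each of mill_short, salt_pot from where it was at the start of the episode below 0.03 m); the robot touches nothing.
It fails at once if the taller mill is tipped more than 35 degrees (angle between mill_tall's own z axis and vertical above 0.61 rad).
It fails at once if the shorter mill is lifted, knocked over or moved more than 30 mm (distance of mill_short from where it was at the start of the episode above 0.03 m or angle between mill_short's own z axis and vertical above 0.5 rad).
It fails at once if the salt pot is lifted, knocked over or moved more than 30 mm (distance of salt_pot from where it was at the start of the episode above 0.03 m or angle between salt_pot's own z axis and vertical above 0.5 rad).
It also fails if it takes over 42 s, if anything falls off the work surface, if the arm or the gripper's body presses on something with over 40 N, if the wrist force passes 120 N, or if a joint passes its speed limit or range.

ROBOT

A 7-joint arm with a two-finger parallel gripper is mounted at the origin on the work surface. World frame = base frame: x ahead of the robot, y to its left, z up, the work surface at z = 0. Lengths are in m, angles in rad, forces in N, time in s.
With the tool pointing down it reaches from about 0.4 to 0.925 m from the base axis. Payload 5.6 kg.
Tool frame: the origin (TCP) lies midway between the tips of the shut fingers; the grasp point (between the pads) lies 19 mm behind it (grasp_offset is the distance from the TCP to the grasp point, in m); z points along the fingers, y is the direction in which the jaws open and shut (so a half turn about z gives the same grasp; the last joint's range is limited). The gripper opens to 85 mm and grips with 20 to 120 N. Pads are 22 mm wide; open, the fingers measure 114 mm over their backs; the gripper's body (76 mm by 85 mm) begins 54 mm behind the grasp point. The pads swing forward as they close: fully open they stand 13 mm farther back than shut.
Start: joints at [1.26, 0.468, -0.012, 1.603, 0.006, 1.071, -0.056], TCP at [0.172, -0.627, 0.231] pointing down, gripper open.
Joint ranges: [-2.53, 2.53], [-0.31, 2.02], [-1.57, 1.55], [0.28, 2.44], [-1.29, 4.43], [0.15, 1.84], [-2.92, 2.92]. Speed limits (rad/s): [2.57, 2.57, 3.14, 3.14, 3.14, 3.14, 3.14].

INTERFACE

Orientations are given as a unit quaternion [x, y, z, w].
In Python, from cell import * gives the robot as it stands.
- The arm moves only by the shell command python3 -m jog 'ROWS'. ROWS is JSON, one flat list of numbers, 7 for each row, row after row: the shift along the world's x, y, z in cm, then the turn, a rotation vector about the world's x, y, z in degrees, then the opening, from -1 (shut) to 1 (fully open). A call has 1 to 8 rows; each row shifts and turns the commanded pose from where the row before left it; what a row does not reach is not made up. A row lasts 1/10 s, in which the tool goes at most 50 mm and 8.59 degrees, less where a joint would pass 70% of its speed; a pose out of reach is approached as far as the arm can. A call with a gripper value outside its range is refused whole. The fingers move at their own pace and stop on an object; the grip force is fixed at half the most. Time passes only in rows, so rows that do not move let the fingers close. It gives the time, the measured TCP pose, the force and the opening at its end, in the units of the state.
- observe(): the state, without advancing time (a new reading comes with each control period).
- camera(name): name is "scene" or "top" or "wrist"; returns a dict with "frame" (420x560x3 uint8, blue, green, red), "fx", "fy", "cx", "cy" (pixels), "xyz" and "rotation" of the camera in the world. Camera axes: x right, y down, z forward; pixel columns grow to the right and rows downward; lengths in m; the calibration is good to about 2 mm. A picture is of the moment at which its call begins. There is no depth.
- job_done(): hands the job in, once; it reports no verdict.
Trained networks look in a picture, given as the dict that the camera call returned (one of the last four; its "shot" number tells which), for a name from the list of things; names that differ only in an ending like _2 or _b are one class to them, and where a whole thing is asked for, a point or a joint stands for the part that bears it (a point fixed in the world has none). Each returns a list of dicts, best first, with "p" (0 to 1); they miss things now and then, are a little off and sometimes report something else, mostly with a low value. They report only what shows in the picture. A call takes as long as a camera call.
- recognise(picture, name): "extent" ([centre column, centre row, width, height] in pixels, round what is visible of it).
- silhouettes(picture, name): "region" (420x560 bool, what is visible of it) and "extent" ([centre column, centre row, width, height] in pixels, round what is visible of it).
- place_of(picture, name): "pixel" ([column, row] in pixels: a listed point, or the origin of a listed thing).
The state is a dict: "time_s": time; "joints": joint angles; "qvel": joint speeds; "tau": joint torques, N m; "eef_pos": TCP position; "ee_rot": TCP orientation; "wrist_force": force on the tool from outside, world axes, zero at the start; "wrist_torque": the same for the moment, N m; "opening": finger opening in m.
Only numpy, scipy, OpenCV 4.12 (cv2) and the standard library are available. Lean on these libraries where they do the work, as an engineer would, in place of code of your own. Each camera call takes 0.05 s, during which the arm holds its last target. There are 200 camera calls.

## Working session

There is one attempt and no reset: what is moved stays moved. The work goes in short steps, Python scripts to look and compute and a shell command to move; the robot and the scene stay as the last step left them, time stands still between calls to the robot, and variables do not carry over. Pictures are saved under pics/ and viewed, and the job is handed in when it is done.

```bash
mkdir -p pics
cat > h.py <<'E'
from cell import *
import numpy as np, cv2
def ray(c,px,z):
    d=np.array(c["rotation"])@np.array([(px[0]-c["cx"])/c["fx"],(px[1]-c["cy"])/c["fy"],1.])
    o=np.array(c["xyz"]); return o+d*(z-o[2])/d[2]
def proj(c,p):
    q=np.array(c["rotation"]).T@(np.array(p)-np.array(c["xyz"])); return c["fx"]*q[0]/q[2]+c["cx"],c["fy"]*q[1]/q[2]+c["cy"]
E
python3 - <<'E'
from h import *
s=observe();print(s["eef_pos"],s["ee_rot"],s["opening"],s["time_s"])
ims=[]
for n in("top","scene"):
    c=camera(n);cv2.imwrite(f"pics/{n}0.png",c["frame"]);print(n,np.round(c["xyz"],3),np.round(c["rotation"],2).tolist())
    for k,z in(("mill_tall",0),("mill_short",0),("salt_pot",.012),("empty_well",.012)):
        for r in place_of(c,k)[:3]: print(k,"origin",np.round(r["pixel"]),round(r["p"],2),ray(c,r["pixel"],z).round(3))
        if k!="empty_well":
            for r in recognise(c,k)[:3]: print(k,"ext",np.round(r["extent"]),round(r["p"],2))
E
```

```text
[ 0.1717682  -0.62629583  0.23032709] [ 9.91053284e-01  1.33463787e-01 -1.82233485e-04 -8.79031268e-04] 0.08531461943279427 0.0
top [0.396 0.018 1.039] [-0.7, 0.71, -0.04, 0.05]Traceback (most recent call last):
  File "<stdin>", line 7, in <module>
  File "h.py", line 4, in ray
    d=np.array(c["rotation"])@np.array([(px[0]-c["cx"])/c["fx"],(px[1]-c["cy"])/c["fy"],1.])
      ~~~~~~~~~~~~~~~~~~~~~~~^~~~~~~~~~~~~~~~~~~~~~~~~~~~~~~~~~~~~~~~~~~~~~~~~~~~~~~~~~~~~~~
ValueError: matmul: Input operand 1 has a mismatch in its core dimension 0, with gufunc signature (n?,k),(k,m?)->(n?,m?) (size 3 is different from 4)
```

```bash
cat > h.py <<'E'
from cell import *
import numpy as np, cv2
from scipy.spatial.transform import Rotation as R
def rot(c): return R.from_quat(c["rotation"]).as_matrix()
def ray(c,px,z):
    d=rot(c)@np.array([(px[0]-c["cx"])/c["fx"],(px[1]-c["cy"])/c["fy"],1.])
    o=np.array(c["xyz"]); return o+d*(z-o[2])/d[2]
def proj(c,p):
    q=rot(c).T@(np.array(p)-np.array(c["xyz"])); return c["fx"]*q[0]/q[2]+c["cx"],c["fy"]*q[1]/q[2]+c["cy"]
E
python3 - <<'E'
from h import *
for n in("top","scene"):
    c=camera(n);cv2.imwrite(f"pics/{n}0.png",c["frame"]);print(n,np.round(c["xyz"],3))
    for k,z in(("mill_tall",0),("mill_short",0),("salt_pot",.012),("empty_well",.012)):
        for r in place_of(c,k)[:3]: print(k,"origin",np.round(r["pixel"]),round(r["p"],2),ray(c,r["pixel"],z).round(3))
        if k!="empty_well":
            for r in recognise(c,k)[:3]: print(k,"ext",np.round(r["extent"]),round(r["p"],2))
E
```

```text
top [0.396 0.018 1.039]
mill_tall origin [178. 182.] 0.81 [0.595 0.272 0.   ]
mill_tall ext [167. 176.  49.  47.] 0.78
mill_short origin [233. 234.] 0.95 [0.48  0.151 0.   ]
mill_short origin [436. 203.] 0.53 [ 0.54  -0.288  0.   ]
mill_short ext [232. 230.  35.  30.] 0.68
salt_pot origin [436. 204.] 0.94 [ 0.537 -0.284  0.012]
salt_pot ext [444. 202.  41.  36.] 0.89
empty_well origin [398. 172.] 0.6 [ 0.607 -0.206  0.012]
scene [1.05  0.307 0.736]
mill_tall origin [386. 293.] 0.96 [0.587 0.273 0.   ]
mill_tall origin [348. 230.] 0.48 [0.482 0.146 0.   ]
mill_tall ext [395. 263.  47.  80.] 0.8
mill_short origin [348. 227.] 0.91 [0.477 0.144 0.   ]
mill_short ext [350. 210.  29.  63.] 0.69
salt_pot origin [173. 170.] 0.78 [ 0.532 -0.289  0.012]
salt_pot origin [184. 201.] 0.3 [ 0.598 -0.205  0.012]
salt_pot ext [170. 153.  34.  37.] 0.92
empty_well origin [180. 200.] 0.81 [ 0.602 -0.213  0.012]
```

View pics/top0.png

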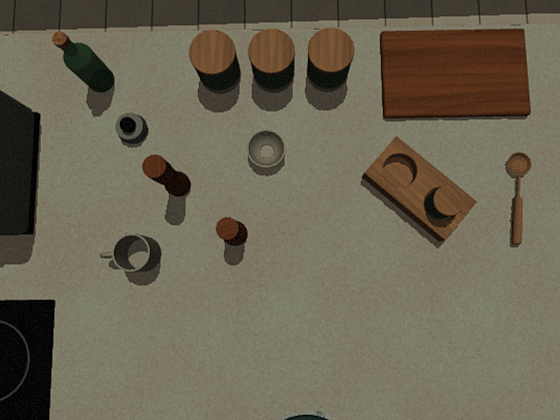

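View pics/scene0.png

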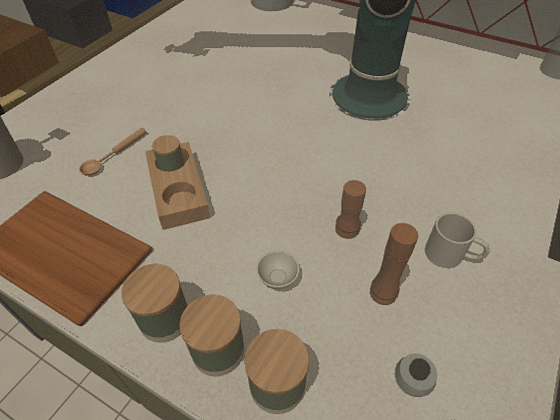

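```bash
python3 -m jog '[2.5,2.5,2,0,0,0,1, 3,3,1.5,0,0,0,1, 3,3,1.5,0,0,0,1, 3,3,1,0,0,0,1, 3,3,1,0,0,0,1, 3,3,1,0,0,0,1, 3,3,1,0,0,0,1, 3,3,0,0,0,0,1]'; python3 -m jog '[3,3,0,0,0,0,1, 3,3,0,0,0,0,1, 3,3,0,0,0,0,1, 3,3,0,0,0,0,1, 3,3,0,0,0,0,1, 2,4,0,0,0,0,1, 0,4.5,0,0,0,0,1, 0,4.5,0,0,0,0,1]'; python3 -m jog '[0,4.5,0,0,0,0,1, 0,4.5,0,0,0,0,1, 0,4.5,0,0,0,0,1, 0,4.5,0,0,0,0,1, 0,4.5,0,0,0,0,1, 0,4.5,0,0,0,0,1, 0,4,0,0,0,0,1, 0,0,0,0,0,0,1]'
```

```text
time_s: 1.7
eef_pos: [0.4086, -0.391, 0.3232]
ee_rot: [0.991, 0.133, 0.001, 0.001]
wrist_force: [0.4, -1.1, -0.3]
opening: 0.0855
time_s: 2.5
eef_pos: [0.5772, -0.11, 0.3209]
ee_rot: [0.991, 0.133, -0.0, -0.0]
wrist_force: [0.4, -0.5, -0.4]
opening: 0.0855
time_s: 3.3
eef_pos: [0.575, 0.2058, 0.3215]
ee_rot: [0.99, 0.138, -0.0, -0.002]
wrist_force: [-0.0, -0.5, -1.2]
opening: 0.0853
```

Run:
```python
from h import *
print(np.round(observe()["eef_pos"],3))
for n,k in(("wrist","w1"),("top","t1")):
    c=camera(n);im=c["frame"].copy();print(n,np.round(c["xyz"],3))
    for r in place_of(c,"mill_tall")[:2]: print("origin",np.round(r["pixel"]),round(r["p"],2),ray(c,r["pixel"],0).round(3))
    for r in silhouettes(c,"mill_tall")[:2]:
        print("ext",np.round(r["extent"]),round(r["p"],2))
        cs,_=cv2.findContours(r["region"].astype("uint8"),0,1);cv2.drawContours(im,cs,-1,(0,255,0),1)
    cv2.imwrite(f"pics/{k}.png",im)
```

```text
[0.575 0.206 0.321]
wrist [0.651 0.226 0.464]
origin [241. 141.] 0.6 [0.589 0.269 0.   ]
ext [227. 155.  62.  68.] 0.75
top [0.396 0.018 1.039]
```

View pics/w1.png

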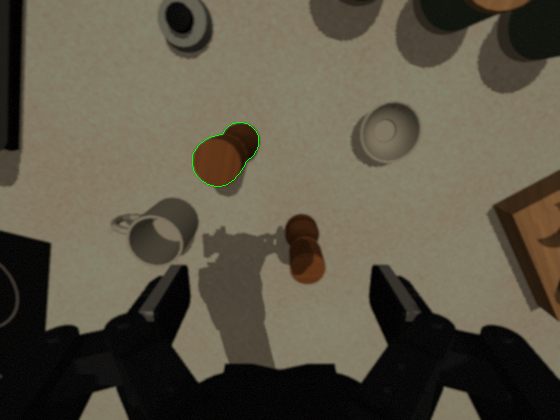

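View pics/t1.png

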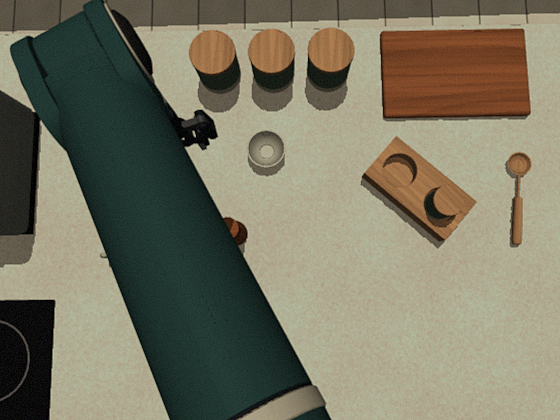

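Run:
```python
from h import *
c=camera("wrist");print(ray(c,(218.5,161),.19), c["fx"], 0.044*c["fx"]/(c["xyz"][2]-.19))
c=camera("top");print(ray(c,(154,166),.19))
print(R.from_quat(observe()["ee_rot"]).as_matrix().round(3).tolist())
```

```text
[0.59549792 0.25533228 0.19      ] 311.1236193664655 50.089548759979955
[0.58897157 0.26911739 0.19      ]
[[0.965, 0.262, 0.0], [0.262, -0.965, -0.0], [0.0, 0.0, -1.0]]
```

Run:
```python
from h import *
c=camera("wrist");print(rot(c).round(3).tolist(),np.round(c["xyz"],4))
im=cv2.resize(c["frame"][90:230,150:350],None,fx=4,fy=4)
for p,col in(((.589,.270),(0,255,0)),((.595,.255),(255,255,0))):
    for z,r in((0,.026),(.19,.022)):
        P=[proj(c,(p[0]+r*np.cos(a),p[1]+r*np.sin(a),z)) for a in np.linspace(0,6.28,40)]
        cv2.polylines(im,[((np.array(P)-[150,90])*4).astype(int)],True,col,1)
cv2.imwrite("pics/w2.png",im)
```

```text
[[0.263, -0.918, -0.297], [-0.965, -0.25, -0.081], [-0.0, 0.308, -0.951]] [0.654  0.2161 0.4634]
```

View pics/w2.png

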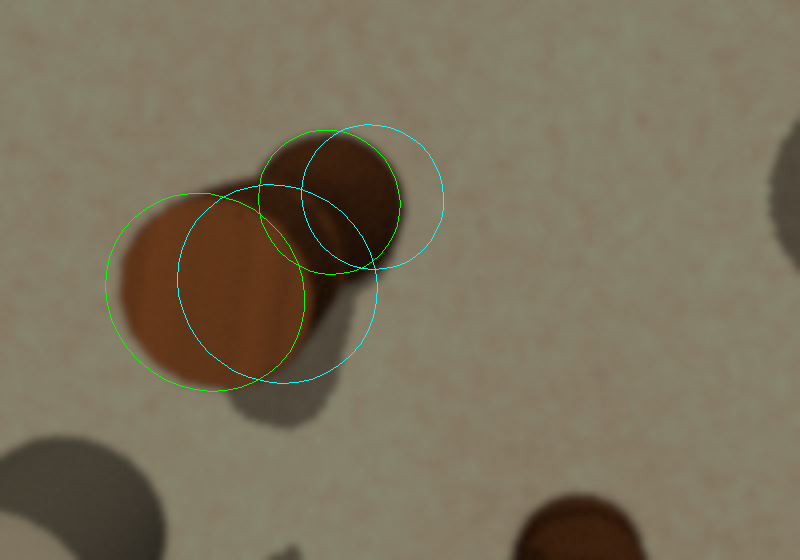

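```bash
python3 -c "
from h import *
print(np.round(observe()['eef_pos'],4))"
```

```text
[0.5773 0.1969 0.3214]
```

```bash
python3 -m jog '[0.6,3.5,0,0,0,0,1, 0.7,3.5,0,0,0,0,1, 0,0,-3,0,0,0,1, 0,0,-3,0,0,0,1, 0,0,-2.5,0,0,0,1, 0,0,0,0,0,0,1, 0,0,0,0,0,0,1, 0,0,0,0,0,0,1]'
python3 - <<'E'
from h import *
c=camera("wrist");im=c["frame"].copy();print(np.round(observe()["eef_pos"],4))
for p,col in(((.590,.267),(0,255,0)),):
    for z,r in((0,.026),(.19,.022)):
        P=[proj(c,(p[0]+r*np.cos(a),p[1]+r*np.sin(a),z)) for a in np.linspace(0,6.28,40)]
        cv2.polylines(im,[(np.array(P)).astype(int)],True,col,1)
cv2.imwrite("pics/w3.png",im)
E
```

```text
time_s: 4.55
eef_pos: [0.5909, 0.2685, 0.2383]
ee_rot: [0.991, 0.133, 0.001, -0.0]
wrist_force: [-0.2, 0.4, 0.9]
opening: 0.0855
[0.5909 0.2685 0.2384]
```

View pics/w3.png

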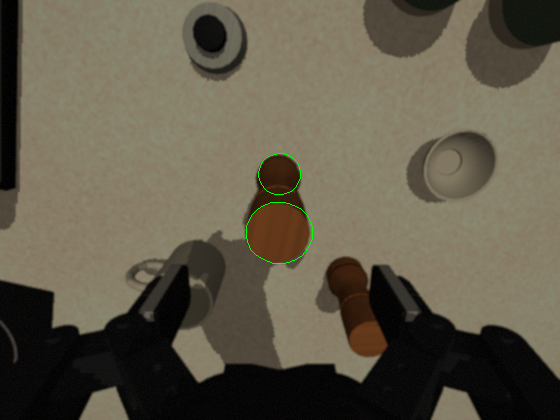

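The predicted head circle (279,233) and foot circle (279,174) lie on the mill, so it is centred between the jaws. I'll go down and grip it.

```bash
python3 -m jog '[-0.1,-0.1,-3,0,0,0,1, 0,0,-3,0,0,0,1, 0,0,-2,0,0,0,1, 0,0,-1.2,0,0,0,1, 0,0,0,0,0,0,1, 0,0,0,0,0,0,1, 0,0,0,0,0,0,-1, 0,0,0,0,0,0,-1]'; python3 -m jog '[0,0,0,0,0,0,-1, 0,0,0,0,0,0,-1, 0,0,0,0,0,0,-1, 0,0,0,0,0,0,-1, 0,0,0,0,0,0,-1, 0,0,0,0,0,0,-1]'
```

```text
time_s: 5.4
eef_pos: [0.5897, 0.2675, 0.1457]
ee_rot: [0.991, 0.133, 0.001, -0.0]
wrist_force: [0.3, -0.5, -0.1]
opening: 0.0591
time_s: 6.0
eef_pos: [0.5895, 0.2678, 0.1454]
ee_rot: [0.991, 0.134, 0.001, -0.0]
wrist_force: [-0.9, 1.2, 5.1]
opening: 0.0433
```

```bash
python3 -m jog '[0,0,1,0,0,0,-1, 0,0,2,0,0,0,-1, 0,0,3,0,0,0,-1, 0,0,3,0,0,0,-1, 0,0,3,0,0,0,-1, 0,0,3,0,0,0,-1, 0,0,1.5,0,0,0,-1, 0,0,0,0,0,0,-1]'; python3 -m jog '[0,-2,0,0,0,0,-1, 0,-3,0,0,0,0,-1, 0,-3,0,0,0,0,-1, 0,-3,0,0,0,0,-1, 0,-3,0,0,0,0,-1, 0,-3,0,0,0,0,-1, 0,-3,0,0,0,0,-1, 0,-3,0,0,0,0,-1]'; python3 -m jog '[0,-3,0,0,0,0,-1, 0,-3,0,0,0,0,-1, 0,-3,0,0,0,0,-1, 0,-2,0,0,0,0,-1, 0,-1,0,0,0,0,-1, 0,0,0,0,0,0,-1, 0,0,0,0,0,0,-1, 0,0,0,0,0,0,-1]'
python3 - <<'E'
from h import *
print(np.round(observe()["eef_pos"],4))
for n,k in(("wrist","w4"),("scene","s4")):
    c=camera(n);im=c["frame"].copy()
    for r in place_of(c,"empty_well")[:2]: print(n,np.round(r["pixel"]),round(r["p"],2),ray(c,r["pixel"],.012).round(4))
    for col,p in(((0,255,0),(.604,-.209)),):
        for z in(.045,.012):
            P=[proj(c,(p[0]+.036*np.cos(a),p[1]+.036*np.sin(a),z)) for a in np.linspace(0,6.28,40)]
            cv2.polylines(im,[np.array(P).astype(int)],True,col,1)
    cv2.imwrite(f"pics/{k}.png",im)
E
```

```text
time_s: 6.8
eef_pos: [0.5896, 0.2675, 0.3113]
ee_rot: [0.991, 0.133, 0.002, -0.0]
wrist_force: [1.1, 0.4, -2.6]
opening: 0.0428
time_s: 7.6
eef_pos: [0.5877, 0.0355, 0.3068]
ee_rot: [0.991, 0.133, -0.002, -0.0]
wrist_force: [0.1, -0.8, -2.7]
opening: 0.0428
time_s: 8.4
eef_pos: [0.5889, -0.0808, 0.309]
ee_rot: [0.991, 0.135, -0.0, -0.0]
wrist_force: [-0.3, 0.8, -2.0]
opening: 0.043
[ 0.5889 -0.0808  0.309 ]
wrist [362. 175.] 0.75 [ 0.6067 -0.2     0.012 ]
scene [180. 201.] 0.96 [ 0.6034 -0.2097  0.012 ]
```

View pics/w4.png

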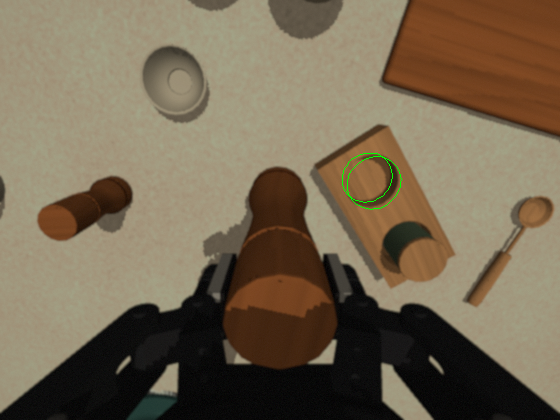

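View pics/s4.png

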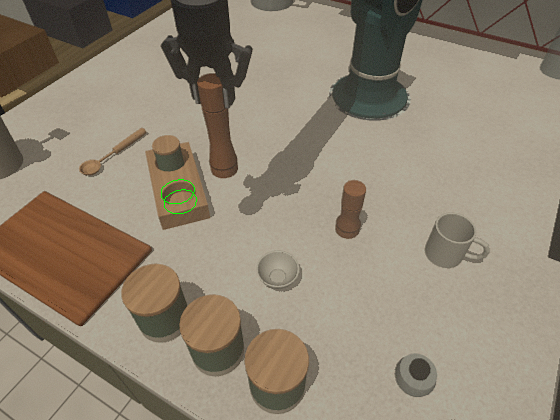

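Run:
```python
from h import *
ims=[]
for n,(x,y) in(("wrist",(300,115)),("scene",(125,130)),("top",(350,125))):
    c=camera(n);im=cv2.resize(c["frame"][y:y+110,x:x+130],None,fx=3,fy=3,interpolation=2)
    f=im.copy()
    for col,p in(((0,255,0),(.6055,-.206)),):
        for z in(.045,):
            P=[proj(c,(p[0]+.036*np.cos(a),p[1]+.036*np.sin(a),z)) for a in np.linspace(0,6.28,60)]
            cv2.polylines(f,[((np.array(P)-[x,y])*3).astype(int)],True,col,1)
    ims.append(np.vstack([im,f])[:, :])
o=np.hstack(ims);cv2.imwrite("pics/z.png",cv2.resize(o,(800,int(800*o.shape[0]/o.shape[1]))))
```

```text
(no output)
```

View pics/z.png

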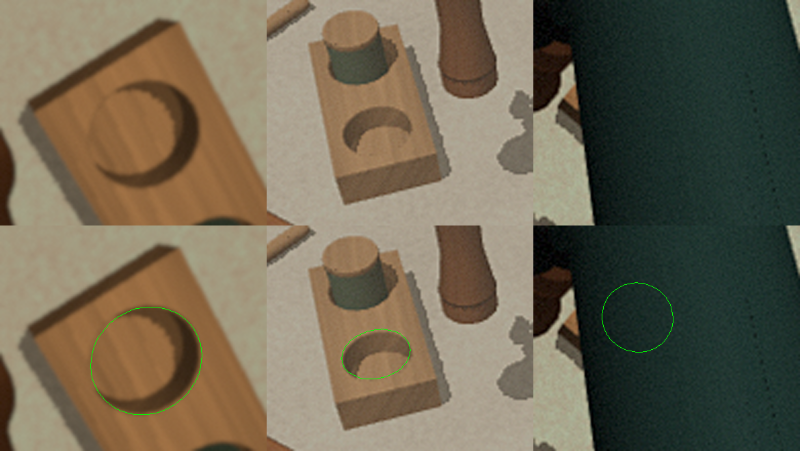

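The rim prediction at (0.6055, -0.206) fits the well in both the wrist and scene views. I'll move over it and then check that the mill lines up.

```bash
python3 -m jog '[0.3,-2,0,0,0,0,-1, 0.4,-3,0,0,0,0,-1, 0.4,-3,0,0,0,0,-1, 0.4,-3,0,0,0,0,-1, 0.2,-1.5,0,0,0,0,-1, 0,0,0,0,0,0,-1, 0,0,0,0,0,0,-1, 0,0,0,0,0,0,-1]'; python3 -m jog '[0,0,-2,0,0,0,-1, 0,0,-2,0,0,0,-1, 0,0,-2,0,0,0,-1, 0,0,-2,0,0,0,-1, 0,0,-1,0,0,0,-1, 0,0,0,0,0,0,-1, 0,0,0,0,0,0,-1, 0,0,0,0,0,0,-1]'
python3 - <<'E'
from h import *
s=observe();t=np.array(s["eef_pos"]);print(t.round(4))
ims=[]
for n,(x,y) in(("wrist",(180,90)),("scene",(110,80))):
    c=camera(n);im=c["frame"][y:y+150,x:x+200];im=cv2.resize(im,None,fx=4,fy=4,interpolation=2)
    b=t[2]-.1454
    for col,p,z,r in(((0,255,0),(.6055,-.206),.045,.036),((255,255,0),t,b,.026),((255,255,0),t,b+.19,.022)):
        P=[proj(c,(p[0]+r*np.cos(a),p[1]+r*np.sin(a),z)) for a in np.linspace(0,6.28,60)]
        cv2.polylines(im,[((np.array(P)-[x,y])*4).astype(int)],True,col,1)
    cv2.imwrite(f"pics/{n}5.png",im)
E
```

```text
time_s: 9.55
eef_pos: [0.6062, -0.2054, 0.3094]
ee_rot: [0.991, 0.135, 0.0, -0.001]
wrist_force: [0.9, 0.1, -1.9]
opening: 0.0431
time_s: 10.35
eef_pos: [0.6068, -0.2077, 0.2208]
ee_rot: [0.991, 0.134, 0.001, 0.0]
wrist_force: [-0.0, 0.1, -1.7]
opening: 0.0428
[ 0.6068 -0.2077  0.2208]
```

View pics/wrist5.png

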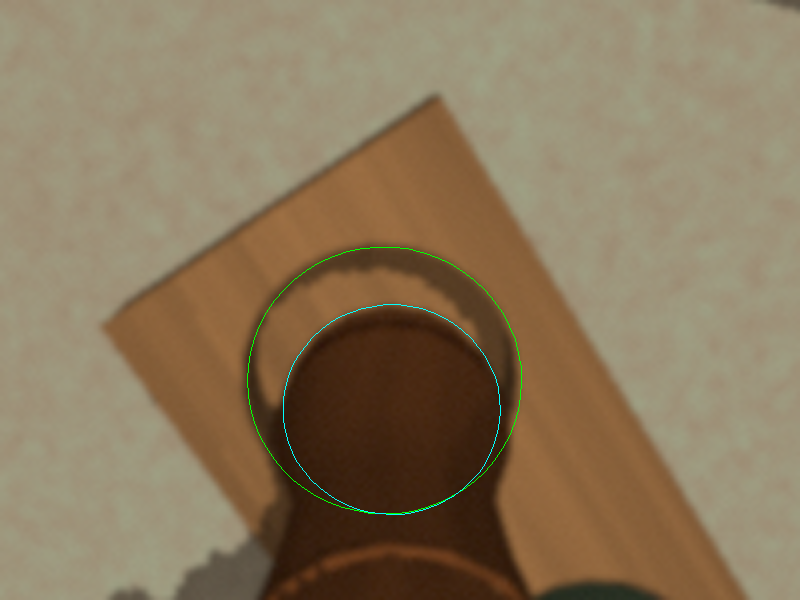

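View pics/scene5.png

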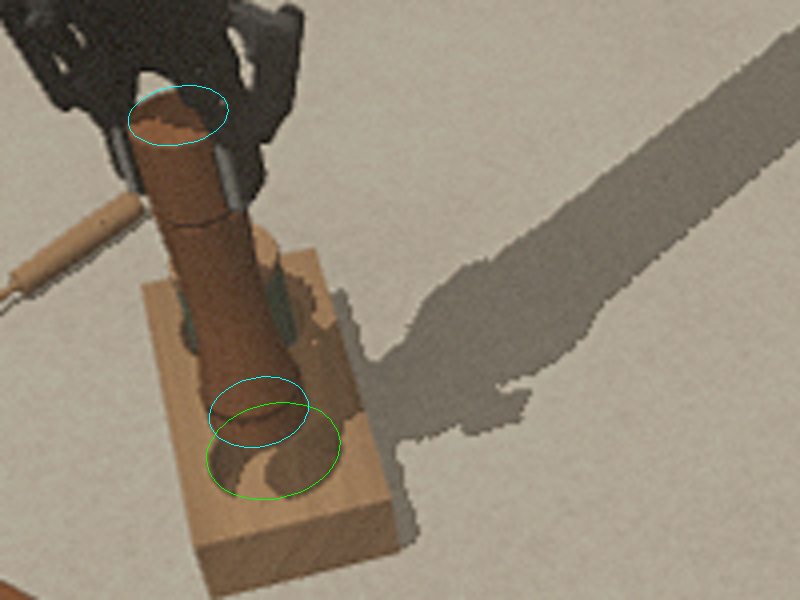

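```bash
python3 -m jog '[-0.1,0.1,-1.5,0,0,0,-1, 0,0,-1.5,0,0,0,-1, 0,0,-1.5,0,0,0,-1, 0,0,-1,0,0,0,-1, 0,0,0,0,0,0,-1, 0,0,0,0,0,0,-1, 0,0,0,0,0,0,-1]'; python3 -m jog '[0,0,-0.2,0,0,0,-1, 0,0,-0.2,0,0,0,-1, 0,0,-0.2,0,0,0,-1, 0,0,0,0,0,0,-1, 0,0,0,0,0,0,-1]'
```

```text
time_s: 11.15
eef_pos: [0.6056, -0.2069, 0.1649]
ee_rot: [0.991, 0.133, 0.001, 0.0]
wrist_force: [0.4, 0.3, -2.1]
opening: 0.043
time_s: 11.65
eef_pos: [0.6049, -0.2068, 0.1582]
ee_rot: [0.991, 0.133, -0.0, -0.0]
wrist_force: [0.2, 0.4, -2.8]
opening: 0.0427
```

```bash
python3 -m jog '[0,0,-0.1,0,0,0,-1, 0,0,0,0,0,0,-1, 0,0,0,0,0,0,-1]'; python3 -m jog '[0,0,-0.1,0,0,0,-1, 0,0,0,0,0,0,-1, 0,0,0,0,0,0,-1]'
python3 - <<'E'
from h import *
c=camera("scene");cv2.imwrite("pics/s6.png",cv2.resize(c["frame"][80:230,110:310],None,fx=4,fy=4))
E
```

```text
time_s: 11.95
eef_pos: [0.6051, -0.2069, 0.1575]
ee_rot: [0.991, 0.133, 0.0, 0.0]
wrist_force: [-0.1, 0.8, -1.8]
opening: 0.0429
time_s: 12.25
eef_pos: [0.6055, -0.2068, 0.1574]
ee_rot: [0.991, 0.133, 0.001, 0.0]
wrist_force: [-2.0, 0.9, 5.8]
opening: 0.0431
```

View pics/s6.png

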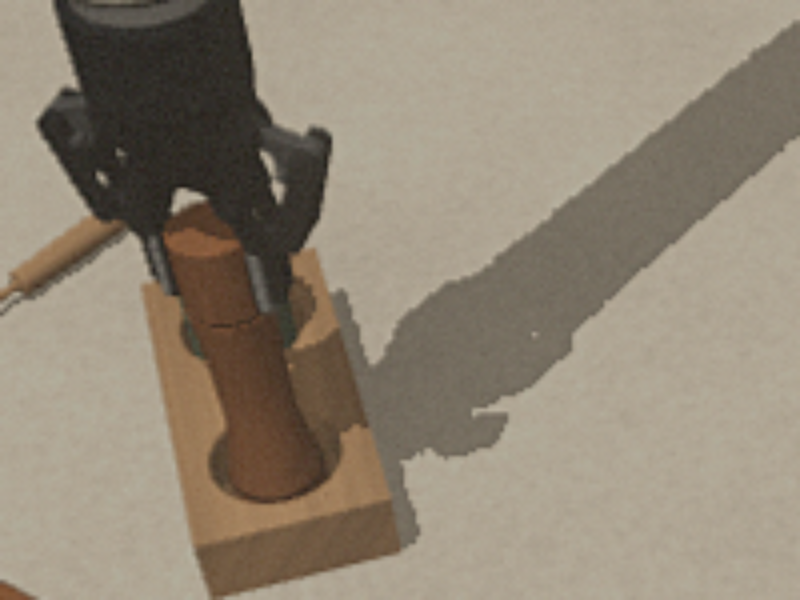

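The wrist force rose by about 8 N as the height stopped at 0.1574 m, the expected height, and the foot sits inside the rim. The mill is standing on the floor, so I'll release it and retreat.

```bash
python3 -m jog '[0,0,0,0,0,0,0.2, 0,0,0,0,0,0,0.4, 0,0,0,0,0,0,0.8, 0,0,0,0,0,0,1, 0,0,0,0,0,0,1, 0,0,0,0,0,0,1, 0,0,0,0,0,0,1, 0,0,0,0,0,0,1]'; python3 -m jog '[0,0,1,0,0,0,1, 0,0,2,0,0,0,1, 0,0,3,0,0,0,1, 0,0,3,0,0,0,1, 0,0,3,0,0,0,1, 0,0,2,0,0,0,1, 0,0,0,0,0,0,1, 0,0,0,0,0,0,1]'
python3 - <<'E'
from h import *
for n in("wrist","scene"):
    c=camera(n);im=c["frame"].copy()
    for p,z,r in(((.6055,-.206),.045,.036),((.6055,-.206),.202,.022)):
        P=[proj(c,(p[0]+r*np.cos(a),p[1]+r*np.sin(a),z)) for a in np.linspace(0,6.28,60)]
        cv2.polylines(im,[np.array(P).astype(int)],True,(0,255,0),1)
    cv2.imwrite(f"pics/{n}7.png",im)
    for k,z in(("mill_tall",.012),("mill_short",0),("salt_pot",.012)):
        for r in place_of(c,k)[:1]: print(n,k,round(r["p"],2),ray(c,r["pixel"],z).round(3))
E
```

```text
time_s: 13.1
eef_pos: [0.605, -0.2068, 0.1563]
ee_rot: [0.991, 0.133, -0.0, 0.0]
wrist_force: [0.1, 0.7, 0.3]
opening: 0.0857
time_s: 13.9
eef_pos: [0.6048, -0.2068, 0.2966]
ee_rot: [0.991, 0.133, 0.0, 0.0]
wrist_force: [0.1, -0.0, -0.3]
opening: 0.0855
wrist mill_tall 0.59 [ 0.603 -0.205  0.012]
wrist mill_short 0.82 [0.486 0.141 0.   ]
wrist salt_pot 0.59 [ 0.535 -0.282  0.012]
scene mill_tall 0.76 [ 0.607 -0.198  0.012]
scene mill_short 0.96 [0.485 0.149 0.   ]
scene salt_pot 0.59 [ 0.529 -0.289  0.012]
```

View pics/wrist7.png

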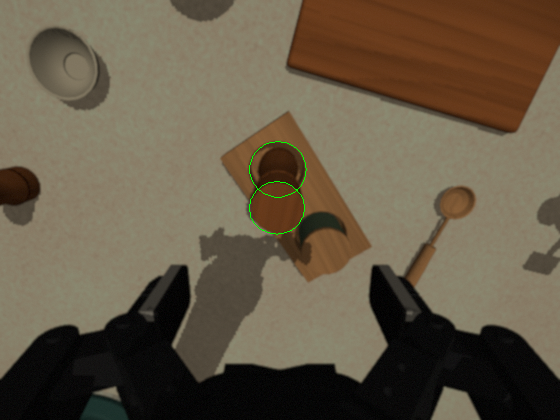

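View pics/scene7.png

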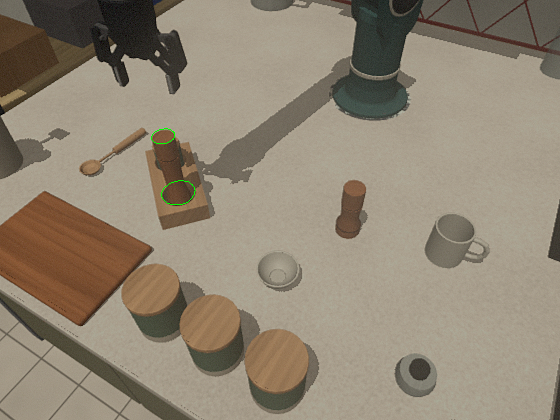

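The mill's top matches the circle predicted for an upright mill in the well, at (277,208) in the wrist view and (164,137) in the scene view. The short mill and the salt pot are unmoved and the gripper is clear.

```bash
python3 -c "
from cell import *
print(job_done())"
```

```text
the job is handed in; nothing more can be done
None
```

The taller mill is standing upright on the floor of the empty well. I gripped it by the head, lifted it, carried it over the well, and let go only after the wrist force and height showed it had touched down. I handed the job in at about 14 s; no verdict is reported.

**Last checks:**
- **Mill position:** in the wrist and scene pictures, the mill's top matches the circle predicted for an upright mill centred in the well, at about (0.6055, -0.206).
- **Disagreement:** the network's estimate of the mill's foot differs a little between views. The wrist view puts it about 3 mm from the well centre and the scene view about 8 mm; both are within the 15 mm limit.
- **Bystanders:** the short mill and the salt pot still stand upright, and their measured positions are within about 1 cm of the first ones, about what the measurements scatter.
- **Robot:** the open gripper is about 14 cm above the release height and touching nothing.

The first wrist picture was taken while the arm was still settling. It put the mill's head about 14 mm off, so I discarded it and measured again before gripping.

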